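# Roll the fresh paper tube up to the dryer and switch it on

## Robot

A 7-joint arm with a two-finger parallel gripper is mounted at the origin on the work surface. World frame = base frame: x ahead of the robot, y to its left, z up, the work surface at z = 0. Lengths are in m, angles in rad, forces in N, time in s.
With the tool pointing down it reaches from about 0.35 to 0.9 m from the base axis. Payload 8.1 kg.
Tool frame: the origin (TCP) lies on the centre line of the jaws, within the pads' length; the fingertips stand 19 mm ahead of it and the grasp point (between the pads) is the TCP; z points along the fingers, y is the direction in which the jaws open and shut (so a half turn about z gives the same grasp; the last joint's range is limited). The gripper opens to 92 mm and grips with 3 to 60 N. Pads are 19 mm wide; open, the fingers measure 130 mm over their backs; the gripper's body (75 mm by 190 mm) begins 47 mm behind the grasp point.
Start: joints at [-1.37, 0.434, 0.025, 1.573, -0.012, 1.134, -0.075], TCP at [0.187, 0.596, 0.246] pointing down, gripper open.
Joint ranges: [-2.62, 2.62], [-0.44, 2.09], [-1.27, 1.32], [0.08, 2.57], [-1.32, 4.46], [0.12, 2], [-2.74, 2.74]. Speed limits (rad/s): [2.22, 2.22, 3.01, 3.01, 3.14, 3.14, 3.14].

## Interface

Orientations are given as a rotation vector (axis times angle).
In Python, from cell import monitor, imaging, workorder, outline_of gives the robot as it stands.
- The arm moves only by the tool move_arm, never from a script. Its argument "series" is a list of rows, each a list of 6 numbers: the shift along the world's x, y, z in cm, then the turn, a rotation vector about the world's x, y, z in degrees. A call has 1 to 8 rows; each row shifts and turns the commanded pose from where the row before left it; what a row does not reach is not made up. A row lasts 1/10 s, in which the tool goes at most 50 mm and 8.59 degrees, less where a joint would pass 70% of its speed; a pose out of reach is approached as far as the arm can. A call with a gripper value outside its range is refused whole. "grip" is the opening, from 0 (shut) to 1 (fully open), set as the call begins (left out, the last holds). The fingers move at their own pace and stop on an object; "force" is the grip in N (left out, the last holds). Time passes only in rows, so rows that do not move let the fingers close. It gives the time, the measured TCP pose, the force and the opening at its end, in the units of the state.
- monitor.observe(): the state, without advancing time (a new reading comes with each control period).
- imaging.get_image(name): name is "scene" or "side" or "wrist"; returns a dict with "color" (384x512x3 uint8, red, green, blue), "fx", "fy", "cx", "cy" (pixels), "rvec" (rotation vector, rad) and "tvec" (3), from world to camera coordinates, as OpenCV has them; the wrist camera has in their place "mount" (4x4, takes a point from camera to tool coordinates, whose origin is the TCP and whose axes are the flange's). Camera axes: x right, y down, z forward; pixel columns grow to the right and rows downward; lengths in m; the calibration is good to about 2 mm. A picture is of the moment at which its call begins: read the wrist's pose just before it. There is no depth.
- workorder.sign_off(): hands the job in, once; it reports no verdict.
Trained networks look in the newest picture that a camera, given by its name, has taken for a name from the list of things; names that differ only in an ending like _2 or _b are one class to them, and where a whole thing is asked for, a point or a joint stands for the part that bears it (a point fixed in the world has none). Each returns a list of dicts, best first, with "p" (0 to 1); they miss things now and then, are a little off and sometimes report something else, mostly with a low value. They report only what shows in the picture. A call takes as long as a camera call. They do not tell look-alikes from the thing itself.
- outline_of(camera, thing): "mask" (384x512 bool, what is visible of it) and "rect" ([left, top, width, height] in pixels, round what is visible of it).
The state is a dict: "clock": time; "joints": joint angles; "dq": joint speeds; "joint_efforts": joint torques, N m; "position": TCP position; "ee_rot": TCP orientation; "force": force on the tool from outside, world axes, zero at the start; "ft_torque": the same for the moment, N m; "width": opening from 0.0 (shut) to 1.0 (fully open).
Only numpy, scipy, OpenCV 4.12 (cv2) and the standard library are available. Lean on these libraries where they do the work, as an engineer would, in place of code of your own. Each camera call takes 0.05 s, during which the arm holds its last target. There are 200 camera calls.

## Task

Pick up the wooden hand paddle and with it gently roll the newly wound paper tube along the rails until it drops into the notch in front of the warm-air dryer; the paper is soft, so never touch the tube with the gripper. Lay the paddle flat on the bench again, then turn the dryer's selector two clicks clockwise from off and let go. Leave the brush and the ball pieces beside the rack where they are.

Things in the scene. Friction and masses are not known exactly. Their poses are not given: they have to be found in the camera images.
- rack: Fixed rack of two steel rails along its y axis, y = -200 mm (loading end) to +170 mm (dryer end); z up. Origin on the bench midway between them. Running tops 45 mm above the bench, 40 mm wide, centred at x = -73 and +73 mm; lips outside them up to 59 mm, 186 mm apart. The notch is a 22 mm gap in both rails at y = 110 mm; the tube sinks 2 mm into it. End stop tabs, 91 mm high, at y = 146 mm, 6 mm beyond a tube in the notch.
- dryer: Fixed grey warm-air dryer at the rack's +y end, louvred outlet facing the rails: case 210 mm (x) by 135 mm (y), top 124 mm above the bench. Origin on the bench under its centre and under the selector's axis; axes parallel to the rack's.
- notch (a point): The point on the tube's axis, at mid-length, when the tube lies in the notch, 73 mm above the bench; its axes are parallel to the rack's.
- tube_center (a point): Centre of the new brown paper tube lying across the rails near the loading end: 60 mm diameter, 150 mm long, on a wooden former (42 mm) sticking out 10 mm each end. x: the tube's axis, 75 mm above the bench on the rails. 0.18 to 0.33 kg. Left alone it soon stops rolling. Soft: not faster than about 0.3 m/s nor harder than about 15 N.
- paddle_grip (a point): Centre of the paddle's handle. The wooden paddle lies flat on the bench right of the rack: board 100 mm (x) by 120 mm (y) by 16 mm, about 0.2 kg. Handle: bar along x, 96 mm long, 22 mm wide, 26 mm high, its centre 62 mm above the board's underside, on posts at x = -37 and +37 mm. z up. Either 120 mm wide edge, 50 mm from the centre, can push.
- selector_grip (a point): Centre of the grip of the dryer's selector, on its axis, 156 mm above the bench: black bar 64 mm long along x, 16 mm wide, 32 mm high, top 8 mm above this point, on a round skirt 60 mm wide, 24 mm below this point. Turns with the bar; its marked end points to its -x, which at off is the rack's -x.
- selector (a joint): Angle of the selector, rad: 0 at off, growing clockwise seen from above, with a spring detent (click) every 30 degrees (0.524 rad) up to four clicks at 2.09. Let go, it settles in the nearest detent; it takes about 0.1 N m to turn.
- brush: Paste brush, 190 mm long, lying beside the rack on the robot's side. To be left alone.
- piece_a: Pressed-paper piece, a 48 mm ball on a short tube, 86 mm tall, standing beyond the rack; origin under it. To be left alone.
- piece_b: Another such piece.
Mind the look-alikes: they are no part of the job. What is meant by the part that bears paddle_grip is not pink, and is the smaller of those in its own colour.

How it is judged:
On the way, in this order (a step that is already met when the one before it is completed fails the run):
1. the paddle pushes the tube along the rails, past the first part of the way (contact force between paddle and tube above 0.03 N and y of tube_center in the frame of rack above -0.04 m).
2. the tube lies still in the notch, square to the rails (y of tube_center in the frame of notch between -0.005 and 0.005 m and angle between the x axis of tube_center and the x axis of notch, either way round below 0.06 rad and linear speed of tube below 0.02 m/s), for 0.2 s.
3. the paddle lies flat on the bench, let go (height (world z) of paddle_grip below 0.075 m and angle between paddle_grip's own z axis and vertical below 0.1 rad and contact force between paddle and the fingers below 0.05 N), for 0.1 s.
4. the selector stands at the second click (value of joint selector between 0.92 and 1.17 rad), for 0.2 s.
At the end, for the whole second after the job is handed in: The tube lies at rest in the notch, its axis within 5 mm of the notch's along the rails and square to them within 0.06 rad; the paddle lies flat and still on the bench (handle centre under 75 mm high, tilted less than 0.1 rad); the selector stands at the second click, 1.05 rad, within 0.12 rad (all of step 2 and all of step 4 and height (world z) of paddle_grip below 0.075 m and angle between paddle_grip's own z axis and vertical below 0.1 rad and linear speed of paddle below 0.02 m/s); the robot touches nothing.
It fails at once if the gripper or arm touches the soft tube (contact force between any of the fingers, the arm and tube above 0.2 N).
It fails at once if the tube is rolled faster than 0.3 m/s or pressed with more than 15 N (linear speed of tube above 0.3 m/s or contact force between paddle and tube above 15 N).
It fails at once if the tube leaves the rails (z of tube_center in the frame of rack below 0.06 m or z of tube_center in the frame of rack above 0.095 m).
It fails at once if the brush or a ball piece is pushed more than 30 mm from its place (distance of any of brush, piece_a, piece_b from where it was at the start of the episode above 0.03 m).
It also fails if it takes over 70 s, if anything falls off the work surface, if the arm or the gripper's body presses on something with over 40 N, if the wrist force passes 120 N, or if a joint passes its speed limit or range.

## Working session

There is one attempt and no reset: what is moved stays moved. The work goes in short steps, Python scripts to look and compute and a tool call to move; the robot and the scene stay as the last step left them, time stands still between calls to the robot, and variables do not carry over. Pictures are saved under pics/ and viewed, about 8 in all and at most 12, crops included, and the job is handed in when it is done.

Besides the shell and the picture viewer there is one more tool, called after "Request:" as a command line: name --pt "numbers of a row" for each row, then --argument value for the rest. move_arm: Moves the arm, as the interface text tells. Its arguments: {"type":"object","properties":{"series":{"type":"array"},"grip":{"type":"number"},"force":{"type":"number"}},"required":["series"]}

```bash
ls; mkdir -p pics
cat > h.py <<'E'
import numpy as np, cv2
from cell import monitor, imaging, workorder, outline_of
from scipy.spatial.transform import Rotation as R
def cam(name):
    s=monitor.observe(); im=imaging.get_image(name)
    K=np.array([[im['fx'],0,im['cx']],[0,im['fy'],im['cy']],[0,0,1.]])
    if 'mount' in im:
        T=np.eye(4);T[:3,:3]=R.from_rotvec(s['ee_rot']).as_matrix();T[:3,3]=s['position']
        W=T@np.array(im['mount']); C=np.linalg.inv(W)
        rv,tv=cv2.Rodrigues(C[:3,:3])[0],C[:3,3]
    else: rv,tv=np.array(im['rvec'],float),np.array(im['tvec'],float)
    return im['color'],K,rv,tv
def pix2z(uv,z,K,rv,tv):
    Rm=cv2.Rodrigues(np.array(rv,float))[0]; c=-Rm.T@np.ravel(tv)
    d=(Rm.T@np.linalg.inv(K)@np.c_[np.atleast_2d(uv),np.ones(len(np.atleast_2d(uv)))].T).T
    return c+d*((z-c[2])/d[:,2])[:,None]
def proj(P,K,rv,tv): return cv2.projectPoints(np.array(P,float).reshape(-1,1,3),np.array(rv,float),np.array(tv,float),K,None)[0][:,0]
def save(n,c): cv2.imwrite('pics/'+n,c[:,:,::-1])
E
python3 - <<'E'
from h import *
print(monitor.observe())
cs=[]
for n in ('scene','side'):
    c,K,rv,tv=cam(n); 
    print(n,K[0,0],-cv2.Rodrigues(rv)[0].T@tv)
    for t in ('rack','dryer','tube_center','paddle_grip','selector_grip','brush','piece_a'):
        for o in outline_of(n,t)[:4]:
            print(t,round(o['p'],2),np.array(o['rect']).tolist())
    save(n+'0.png',c)
    cs.append(c)
E
```

```text
pics
{'clock': 0.0, 'joints': array([-1.36957593,  0.43521796,  0.02493631,  1.57412251, -0.01156422,
        1.13398513, -0.07508041]), 'dq': array([-1.42855948e-03,  7.37548519e-05,  5.54447289e-04,  2.26134100e-04,
       -8.86353244e-04,  1.04854364e-03,  6.16192607e-04]), 'joint_efforts': array([ 4.54358387e-04, -6.67871761e+01,  9.85509753e-01, -3.14447594e+01,
       -6.04821090e-02,  4.27733653e-02,  1.61617663e-04]), 'position': array([0.18687646, 0.59589195, 0.24493782]), 'ee_rot': array([-4.75397483e-01, -3.10533281e+00,  2.49232776e-03]), 'force': array([-0.35353552, -0.00381945, -0.80887862]), 'ft_torque': array([-0.02105665, -0.01235667,  0.03702311]), 'width': 1.0045335477677386}
scene 480.9922758090626 [ 1.69412202 -0.02201456  1.23544475]
rack 0.62 [230.5, 185.8, 163.1, 77.8]
dryer 0.89 [342.0, 184.7, 54.4, 73.6]
tube_center 0.69 [239.1, 184.5, 27.8, 42.6]
paddle_grip 0.91 [211.8, 148.6, 37.7, 33.1]
paddle_grip 0.75 [168.2, 173.6, 44.8, 37.3]
paddle_grip 0.65 [98.6, 171.1, 53.0, 42.5]
paddle_grip 0.49 [228.2, 186.3, 166.5, 72.4]
selector_grip 0.83 [358.4, 196.5, 17.4, 20.2]
brush 0.65 [271.1, 184.5, 48.1, 8.4]
piece_a 0.78 [285.8, 236.9, 15.0, 25.0]
piece_a 0.57 [262.9, 242.4, 12.1, 22.4]
side 377.877558711496 [ 0.01964088 -1.05999045  0.68063231]
rack 0.6 [195.9, 136.2, 100.9, 98.8]
dryer 0.76 [197.8, 136.4, 59.3, 50.2]
tube_center 0.6 [237.2, 188.4, 54.2, 24.7]
tube_center 0.53 [255.0, 241.3, 49.2, 45.9]
paddle_grip 0.76 [306.3, 296.7, 72.4, 80.0]
paddle_grip 0.72 [176.7, 234.6, 50.0, 44.1]
paddle_grip 0.59 [257.0, 240.0, 49.0, 47.3]
selector_grip 0.55 [218.2, 139.4, 18.4, 9.9]
brush 0.77 [196.1, 195.4, 25.7, 32.1]
brush 0.59 [197.1, 137.7, 61.1, 48.7]
piece_a 0.73 [277.9, 167.4, 9.7, 17.2]
piece_a 0.5 [236.0, 185.9, 53.4, 30.5]
piece_a 0.49 [290.3, 176.8, 13.8, 24.5]
piece_a 0.22 [195.8, 196.7, 24.8, 29.2]
```

Run:
```python
import cv2
a=cv2.imread('pics/scene0.png');b=cv2.imread('pics/side0.png')
cv2.imwrite('pics/a1.png',cv2.resize(a[130:290,80:420],None,fx=2.35,fy=2.35,interpolation=cv2.INTER_CUBIC))
cv2.imwrite('pics/b1.png',cv2.resize(b[120:390,160:400],None,fx=2.2,fy=2.2,interpolation=cv2.INTER_CUBIC))
```

```text
(no output)
```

View pics/a1.png

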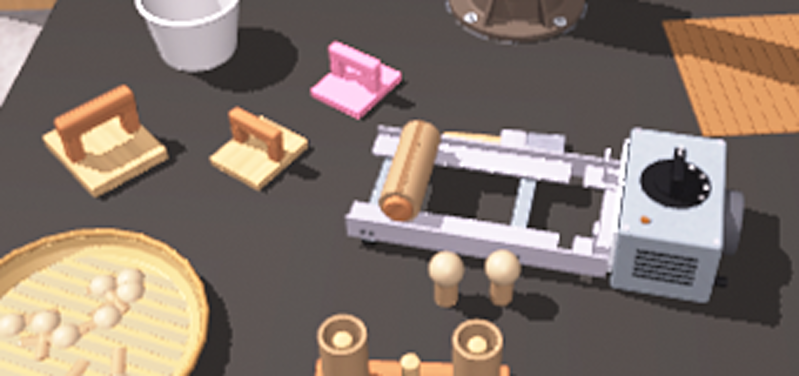

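View pics/b1.png

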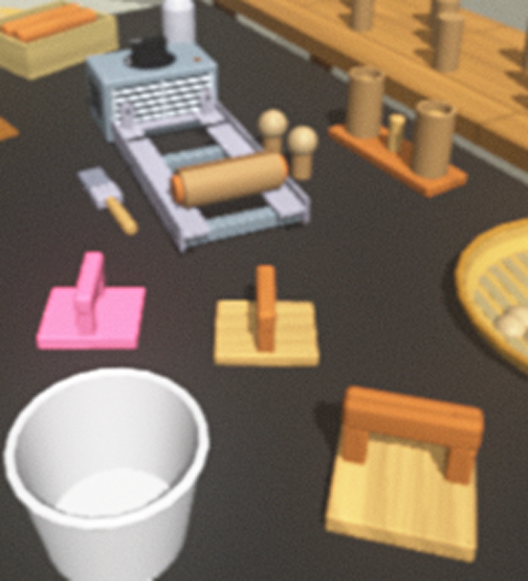

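The paddle meant is the plain wooden, smaller one (scene about u190 v192, side about u281 v264); the pink and the large wooden ones are decoys. The paddle's bar points roughly along the rails. Next I fit poses by silhouette.

```bash
cat > fit.py <<'E'
from h import *
from scipy.optimize import minimize
def box(x0,x1,y0,y1,z0,z1): return np.array([[x,y,z] for x in(x0,x1) for y in(y0,y1) for z in(z0,z1)],float)
def cylx(r,l,zc):
    a=np.linspace(0,2*np.pi,24,endpoint=False)
    return np.array([[s*l/2,r*np.cos(t),zc+r*np.sin(t)] for s in(-1,1) for t in a])
def disc(r,z0,z1):
    a=np.linspace(0,2*np.pi,32,endpoint=False)
    return np.array([[r*np.cos(t),r*np.sin(t),z] for z in(z0,z1) for t in a])
M=1e-3
MOD={'paddle_grip':[box(-50,50,-60,60,0,16),box(-48,48,-11,11,49,75),box(-42,-32,-11,11,16,50),box(32,42,-11,11,16,50)],
'tube_center':[cylx(30,150,75),cylx(21,170,75)],
'dryer':[box(-105,105,-67.5,67.5,0,124)],
'rack':[box(s*93-1 if s>0 else -93,93 if s>0 else -92,-200,170,0,59) for s in(-1,1)]+[box(s*73-20,s*73+20,-200,170,30,45) for s in (-1,1)],
'sel':[disc(30,124,132),box(-32,32,-8,8,132,164)]}
def render(m,p,c,S=4):
    _,K,rv,tv=c; Rz=R.from_euler('z',p[2]).as_matrix()
    im=np.zeros((384*2,512*2),np.uint8)
    for b in MOD[m]:
        q=proj((b*M)@Rz.T+[p[0],p[1],0],K,rv,tv)
        h=cv2.convexHull(q.astype(np.float32))
        cv2.fillConvexPoly(im,np.round((h+.5)*2*16).astype(np.int32),255,shift=4)
    return cv2.GaussianBlur(im,(0,0),2).astype(np.float32)/255
def fit(m,views,p0,n=3):
    T=[cv2.GaussianBlur(cv2.resize(k.astype(np.uint8)*255,(1024,768),interpolation=cv2.INTER_LINEAR),(0,0),2).astype(np.float32)/255 for _,k in views]
    f=lambda p:sum(np.abs(render(m,p,c)-t).sum()/max(t.sum(),1) for (c,_),t in zip(views,T))
    best=None
    for dy in np.linspace(-.4,.4,n):
        r=minimize(f,np.array(p0)+[0,0,dy],method='Nelder-Mead',options=dict(initial_simplex=np.array(p0)+[0,0,dy]+np.array([[0,0,0],[.02,0,0],[0,.02,0],[0,0,.15]]),xatol=1e-4,fatol=1e-5))
        if best is None or r.fun<best.fun: best=r
    return best
E
cat > run1.py <<'E'
from fit import *
want={'paddle_grip':((190,192),(281,264)),'tube_center':((253,206),(264,201)),'dryer':((369,221),(227,161)),'rack':((312,225),(246,185))}
out={}
cs={n:cam(n) for n in('scene','side')}
for m,w in want.items():
    v=[]
    for (n,c),u in zip(cs.items(),w):
        o=min(outline_of(n,m),key=lambda o:np.hypot(o['rect'][0]+o['rect'][2]/2-u[0],o['rect'][1]+o['rect'][3]/2-u[1]))
        v.append((c,o['mask']))
    p0=pix2z(w[0],.04,*cs['scene'][1:])[0]; p0[2]=np.pi/2 if m=='paddle_grip' else 0
    for k in([v],[v[:1]],[v[1:]]):
        r=fit(m,k[0],p0); print(m,r.x.round(4),round(r.fun,3))
    v and None
for t in('selector_grip','brush','piece_a'):
    for o in outline_of('scene',t)[:2]:
        ys,xs=np.nonzero(o['mask']); print(t,pix2z((xs.mean(),ys.mean()),{'selector_grip':.145,'brush':.01,'piece_a':.045}[t],*cs['scene'][1:])[0].round(3))
E
python3 run1.py
```

```text
paddle_grip [ 0.4401 -0.3895  1.0461] 2.277
paddle_grip [ 0.2693 -0.2617  1.0535] 0.065
paddle_grip [ 0.4405 -0.3902  1.0488] 0.051
tube_center [ 0.5308 -0.144  -0.1267] 0.108
tube_center [ 0.5323 -0.1445 -0.127 ] 0.054
tube_center [ 0.5286 -0.1446 -0.1217] 0.047
dryer [ 0.5749  0.2262 -0.0745] 0.499
dryer [ 0.5733  0.2225 -0.1053] 0.107
dryer [ 0.5781  0.2498 -0.2778] 0.302
rack [ 0.5618  0.1379 -0.1058] 1.267
rack [ 0.5531  0.1267 -0.0892] 0.538
rack [ 0.5727  0.1841 -0.109 ] 0.678
selector_grip [0.589 0.222 0.145]
brush [0.388 0.013 0.01 ]
piece_a [ 0.703 -0.08   0.045]
piece_a [ 0.694 -0.005  0.045]
```

Request:
move_arm --pt "0 0 4.5 0 0 0" --pt "0 0 4.5 0 0 0" --pt "0 0 4.5 0 0 0" --pt "0 0 4.5 0 0 0" --pt "1.9 -4.2 0 0 0 -7.3" --pt "1.9 -4.2 0 0 0 -7.3" --pt "1.9 -4.2 0 0 0 -7.3" --pt "1.9 -4.2 0 0 0 -7.3"

```text
clock: 2.25
position: [0.2635, 0.4266, 0.4258]
ee_rot: [-1.25, -2.882, -0.001]
force: [0.7, -0.2, 0.6]
width: 0.996
```

Request:
move_arm --pt "1.9 -4.2 0 0 0 -7.3" --pt "1.9 -4.2 0 0 0 -7.3" --pt "1.9 -4.2 0 0 0 -7.3" --pt "1.9 -4.2 0 0 0 -7.3" --pt "1.9 -4.2 0 0 0 -7.3" --pt "1.9 -4.2 0 0 0 -7.3" --pt "1.9 -4.2 0 0 0 -7.3" --pt "0 0 0 0 0 0"

```text
clock: 3.05
position: [0.398, 0.1283, 0.4264]
ee_rot: [2.379, 2.05, 0.002]
force: [1.2, 1.2, 0.7]
width: 1.0
```

Run:
```python
from h import *
s=monitor.observe();print(s['position'],s['joints'].round(2))
c,K,rv,tv=cam('wrist');save('w1.png',c)
print(K[0,0],-cv2.Rodrigues(rv)[0].T@tv)
P=[[.44,-.39,.07],[.531,-.144,.075],[.574,.225,.124]]
print(proj(P,K,rv,tv).round())
for t in ('rack','dryer','tube_center','paddle_grip','selector_grip'):
    for o in outline_of('wrist',t)[:3]: print(t,round(o['p'],2),np.array(o['rect']).tolist())
```

```text
[0.39802509 0.12827112 0.42643856] [-0.95 -0.06  0.48  1.74  0.03  1.45 -0.61]
300.16680182469787 [0.40896052 0.20564196 0.56599148]
[[315. 387.]
 [351. 284.]
 [376.  69.]]
dryer 0.82 [290.7, 1.1, 173.5, 123.1]
tube_center 0.75 [308.2, 294.9, 51.7, 6.0]
paddle_grip 0.95 [195.0, 298.5, 65.8, 28.0]
selector_grip 0.98 [356.8, 44.6, 59.1, 46.2]
```

View pics/w1.png

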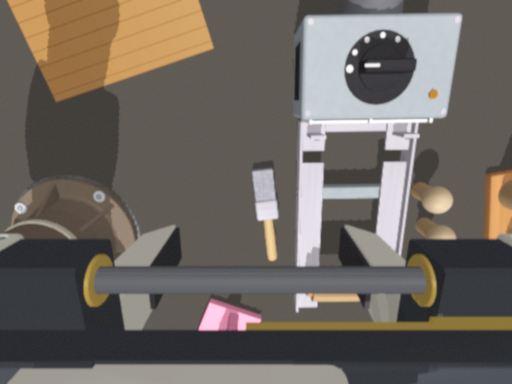

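Run:
```python
from fit import *
c=cam('wrist'); o=outline_of('wrist','dryer')[0]
r=fit('dryer',[(c,o['mask'])],[.574,.225,-.1]);print('dryer',r.x.round(4),r.fun)
o=outline_of('wrist','selector_grip')[0]
r=fit('sel',[(c,o['mask'])],[.574,.225,-.1]);print('sel',r.x.round(4),r.fun)
import pickle;pickle.dump(c,open('w1.pkl','wb'))
im=cv2.resize(c[0][100:200,285:435],None,fx=5,fy=5,interpolation=cv2.INTER_CUBIC);save('w1c.png',im)
```

```text
dryer [ 0.5769  0.2245 -0.1388] 0.09784424304962158
sel [ 0.577   0.2251 -0.1265] 0.11086808890104294
```

View pics/w1c.png

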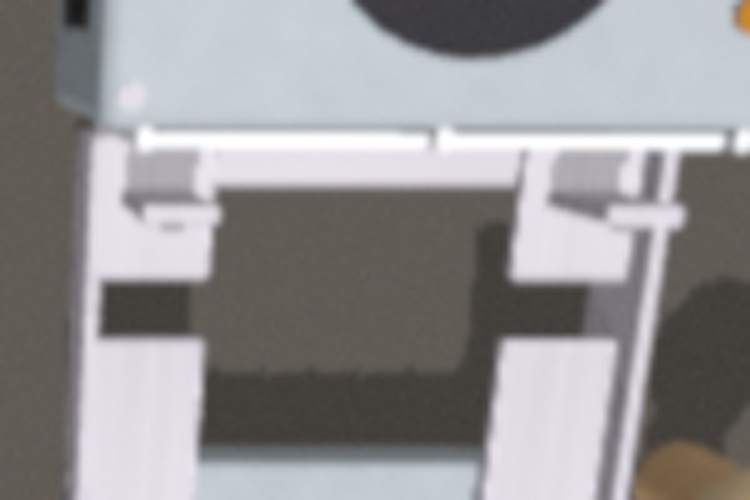

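Run:
```python
from fit import *
import pickle;c=pickle.load(open('w1.pkl','rb'))
uv=np.array([(210,280),(205,338),(508,280),(498,338)],float); uv=(uv+.5)/5-.5+[285,100]
p=pix2z(uv,.045,*c[1:]);print(p.round(4))
loc=np.array([(-53,121),(-53,99),(53,121),(53,99)])*M
f=lambda q:((loc@R.from_euler('z',q[2]).as_matrix()[:2,:2].T+q[:2]-p[:,:2])).ravel()
from scipy.optimize import least_squares
r=least_squares(f,[.56,.1,-.1]);print('rack',r.x.round(4),'res mm',(r.fun*1000).round(1))
# long lip edges for yaw: bright outline of left rail's inner edge line
g=cv2.cvtColor(c[0],cv2.COLOR_RGB2GRAY).astype(float)
def edge(vs,u0,sgn):
    out=[]
    for v in vs:
        d=np.diff(g[v,u0-8:u0+9])*sgn; i=d.argmax(); out.append((u0-8+i+.5,v))
    return np.array(out)
for name,u0,sg in(('L',322,-1),('R',382,1)):
    e=edge(list(range(166,182))+list(range(202,232)),u0,sg);q=pix2z(e,.045,*c[1:])
    k=np.polyfit(q[:,1],q[:,0],1);res=q[:,0]-np.polyval(k,q[:,1]);ok=abs(res)<.004
    k=np.polyfit(q[ok,1],q[ok,0],1);print(name,'yaw',-np.arctan(k[0]),'n',ok.sum(),'x at y=.0:',k[1])
```

```text
[[0.5102 0.1084 0.045 ]
 [0.507  0.088  0.045 ]
 [0.6134 0.0946 0.045 ]
 [0.6096 0.0742 0.045 ]]
rack [ 0.5453 -0.0177 -0.1344] res mm [-1.2  0.9 -1.  -0.5  0.7  0.5  1.5 -1. ]
L yaw -0.13605930378708467 n 46 x at y=.0: 0.49532347259664805
R yaw -0.1372021147513631 n 46 x at y=.0: 0.5999293705675793
```

Run:
```python
from fit import *
V=[]
for n,u in(('scene',(190,192)),('side',(281,264))):
    for k in range(4):
        c=cam(n); o=[o for o in outline_of(n,'paddle_grip') if np.hypot(o['rect'][0]+o['rect'][2]/2-u[0],o['rect'][1]+o['rect'][3]/2-u[1])<10]
        if o: V.append((c,o[0]['mask'])); break
    else: print('missed',n)
for v in [V]+[[a] for a in V]:
    r=fit('paddle_grip',v,[.44,-.39,1.05]);print(r.x.round(4),round(r.fun,3))
```

```text
[ 0.4413 -0.393   1.0527] 0.195
[ 0.4422 -0.3943  1.0536] 0.07
[ 0.4412 -0.3905  1.0492] 0.1
```

Request:
move_arm --pt "0 -4.5 0 0 0 -4" --pt "0 -4.5 0 0 0 -4" --pt "0 -4.5 0 0 0 -4" --pt "0 -4.5 0 0 0 -4" --pt "0 -4.5 0 0 0 -4" --pt "0 -4.5 0 0 0 -1.5" --pt "0 -4.5 0 0 0 0" --pt "0 -4.5 0 0 0 0"

```text
clock: 4.5
position: [0.3954, -0.2275, 0.4261]
ee_rot: [2.709, 1.59, 0.003]
force: [1.3, 0.0, -1.0]
width: 1.0
```

Request:
move_arm --pt "1.15 -4.1 0 0 0 -0.2" --pt "1.15 -4.1 0 0 0 -0.2" --pt "1.15 -4.1 0 0 0 -0.2" --pt "1.15 -4.1 0 0 0 0" --pt "0 0 -4.5 0 0 0" --pt "0 0 -4.5 0 0 0" --pt "0 0 -4.5 0 0 0" --pt "0 0 -4.5 0 0 0"

```text
clock: 5.3
position: [0.442, -0.3896, 0.2439]
ee_rot: [2.718, 1.575, -0.0]
force: [0.8, 0.0, 0.2]
width: 1.004
```

Run:
```python
from h import *
s=monitor.observe();print(s['position'],s['joints'].round(2))
c,K,rv,tv=cam('wrist');save('w2.png',c)
```

```text
[ 0.44195388 -0.38958541  0.24388894] [-0.04  0.53  1.02  1.72 -0.48  1.17  0.6 ]
```

View pics/w2.png

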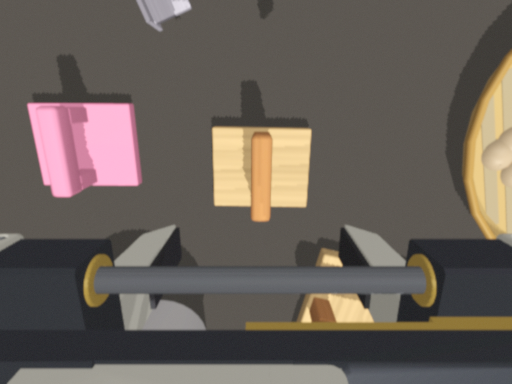

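Run:
```python
from fit import *
c=cam('wrist'); print(proj([[.4413,-.3915,.062],[.4413,-.3915,.016]],*c[1:]).round(), (-cv2.Rodrigues(c[2])[0].T@np.ravel(c[3])).round(3), cv2.Rodrigues(c[2])[0][2].round(3))
print(pix2z([(261,167)],.016,*c[1:]))
for o in outline_of('wrist','paddle_grip'):
    print(o['p'],o['rect'])
    r=o['rect']
    if abs(r[0]+r[2]/2-261)<20: f=fit('paddle_grip',[(c,o['mask'])],[.44,-.39,1.05]);print(f.x.round(4),f.fun)
```

```text
[[265. 181.]
 [264. 172.]] [ 0.479 -0.319  0.377] [-0.149 -0.244 -0.958]
[[ 0.44078072 -0.38429533  0.016     ]]
0.87 [213.7, 126.3, 108.2, 98.2]
[ 0.4418 -0.3906  1.0318] 0.024877537041902542
0.87 [299.1, 252.2, 72.5, 71.4]
0.57 [28.7, 104.2, 112.6, 94.8]
```

Request:
move_arm --pt "0 0 -4.5 0 0 0" --pt "0 -0.1 -4.5 0 0 0" --pt "0 0 -4.5 0 0 0" --pt "0 0 -4.4 0 0 0" --pt "0 0 0 0 0 0"

```text
clock: 5.95
position: [0.4419, -0.3892, 0.0647]
ee_rot: [-2.713, -1.575, 0.002]
force: [0.7, 0.4, 0.7]
width: 0.997
```

Request:
move_arm --pt "0 0 0 0 0 0" --pt "0 0 0 0 0 0" --pt "0 0 0 0 0 0" --pt "0 0 0 0 0 0" --pt "0 0 0 0 0 0" --pt "0 0 0 0 0 0" --grip 0 --force 30

```text
clock: 6.55
position: [0.4422, -0.3906, 0.0672]
ee_rot: [2.718, 1.575, 0.001]
force: [-0.4, -0.3, 0.4]
width: 0.528
```

Request:
move_arm --pt "0 0 0 0 0 0" --pt "0 0 0 0 0 0" --pt "0 0 0 0 0 0" --pt "0 0 0 0 0 0" --pt "0 0 0 0 0 0"

```text
clock: 7.05
position: [0.442, -0.3907, 0.0667]
ee_rot: [2.718, 1.575, -0.0]
force: [0.5, -0.3, -1.1]
width: 0.24
```

Request:
move_arm --pt "0 0 3 0 0 0" --pt "0 0 3.5 0 0 0" --pt "0 0 3.5 0 0 0" --pt "1.4 2.8 0 0 0 4.5" --pt "1.4 2.8 0 0 0 4.5" --pt "1.4 2.8 0 0 0 4.5" --pt "1.4 2.8 0 0 0 4.5" --pt "1.5 2.6 0 0 0 4.3"

```text
clock: 7.85
position: [0.5131, -0.251, 0.1665]
ee_rot: [-2.358, -2.075, 0.0]
force: [-0.4, -0.8, -1.6]
width: 0.241
```

Request:
move_arm --pt "0 0 0 0 0 0" --pt "0 0 0 0 0 0"

```text
clock: 8.05
position: [0.513, -0.2519, 0.1665]
ee_rot: [-2.36, -2.072, 0.0]
force: [0.7, -0.0, -1.3]
width: 0.236
```

Run:
```python
from fit import *
s=monitor.observe();c=cam('wrist');save('w3.png',c[0]);print(s['position'],s['ee_rot'],s['force'])
y=R.from_rotvec(s['ee_rot']).as_matrix()[:,1];print('jaw',np.degrees(np.arctan2(y[1],y[0])), y[2])
```

```text
[ 0.51303724 -0.25187903  0.16647917] [-2.36049971e+00 -2.07224629e+00  4.76891484e-04] [ 0.73114843 -0.02064779 -1.33630162]
jaw -7.441201712913738 -0.000611878103728927
```

View pics/w3.png

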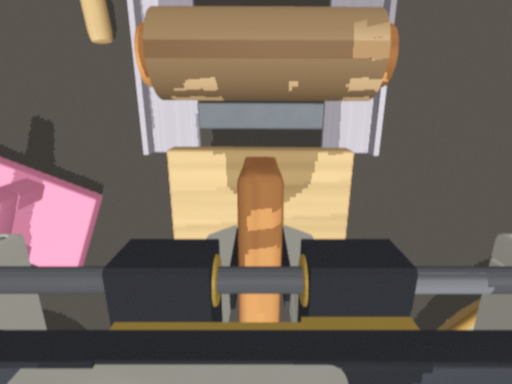

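Run:
```python
from fit import *
c=cam('wrist')
O=np.array([.5451,-.0177]);a=-.136;Rm=R.from_euler('z',-a).as_matrix()[:2,:2]
p=pix2z([(167,149.5),(352,148.5)],.116,*c[1:])[:,:2];print('paddle front corners rack',(p-O)@Rm.T)
for o in outline_of('wrist','tube_center')[:1]:
    r=fit('tube_center',[(c,o['mask'])],[.531,-.144,-.13]);print(r.x,r.fun,Rm@(r.x[:2]-O))
print('tcp rack',Rm@(monitor.observe()['position'][:2]-O))
```

```text
paddle front corners rack [[-0.05947909 -0.18848812]
 [ 0.05784023 -0.18754323]]
[ 0.53103025 -0.14367118 -0.13463377] 0.014028001576662064 [ 0.00313948 -0.12671559]
tcp rack [-0.00061747 -0.23836881]
```

Request:
move_arm --pt "0 0 -1.2 0 0 0" --pt "0 0 -1.2 0 0 0" --pt "0 0 -1.0 0 0 0" --pt "0.14 0.99 0 0 0 0" --pt "0.13 0.99 0 0 0 0" --pt "0.07 0.5 0 0 0 0" --pt "0.04 0.3 0 0 0 0" --pt "0.04 0.3 0 0 0 0"

```text
clock: 9.0
position: [0.5175, -0.2215, 0.1331]
ee_rot: [2.361, 2.071, 0.0]
force: [0.1, 0.4, -2.0]
width: 0.236
```

Request:
move_arm --pt "0.04 0.3 0 0 0 0" --pt "0.05 0.4 0 0 0 0" --pt "0.07 0.5 0 0 0 0" --pt "0.07 0.5 0 0 0 0" --pt "0.07 0.5 0 0 0 0" --pt "0.07 0.5 0 0 0 0" --pt "0.07 0.5 0 0 0 0" --pt "0.07 0.5 0 0 0 0"

```text
clock: 9.8
position: [0.5223, -0.1843, 0.1327]
ee_rot: [-2.362, -2.071, -0.0]
force: [0.0, 0.0, -1.8]
width: 0.241
```

```bash
cat > chk.py <<'E'
from fit import *
c=cam('wrist')
O=np.array([.5451,-.0177]);Rm=R.from_euler('z',.136).as_matrix()[:2,:2]
s=monitor.observe();print('tcp rack',Rm@(s['position'][:2]-O),s['position'][2],s['force'],s['clock'])
y=R.from_rotvec(s['ee_rot']).as_matrix()[:,1];print('jaw',np.degrees(np.arctan2(y[1],y[0])))
for o in outline_of('wrist','tube_center')[:1]:
    g=O+Rm.T@(Rm@(s['position'][:2]-O)+[0,.08]); r=fit('tube_center',[(c,o['mask'])],[*g,-.136],1);print('tube',r.fun,Rm@(r.x[:2]-O),r.x[2]+.136)
E
python3 chk.py
```

```text
tcp rack [ 1.47293273e-04 -1.67159128e-01] 0.13258866711497944 [ 0.09880068  0.74472569 -1.87359713] 9.85
jaw -7.452752515623674
tube 0.023671427741646767 [ 0.00306544 -0.08762314] 0.002021413322258747
```

Request:
move_arm --pt "0.08 0.6 0 0 0 0" --pt "0.08 0.6 0 0 0 0" --pt "0.08 0.6 0 0 0 0" --pt "0.08 0.6 0 0 0 0" --pt "0.08 0.6 0 0 0 0" --pt "0.08 0.6 0 0 0 0" --pt "0.08 0.6 0 0 0 0" --pt "0.08 0.6 0 0 0 0"

```text
clock: 10.7
position: [0.5288, -0.1363, 0.1328]
ee_rot: [2.362, 2.071, 0.0]
force: [-0.3, -0.7, -1.9]
width: 0.237
```

Request:
move_arm --pt "0.08 0.6 0 0 0 0" --pt "0.08 0.6 0 0 0 0" --pt "0.08 0.6 0 0 0 0" --pt "0.08 0.6 0 0 0 0" --pt "0.08 0.6 0 0 0 0" --pt "0.08 0.6 0 0 0 0" --pt "0.08 0.6 0 0 0 0" --pt "0.08 0.6 0 0 0 0"

```text
clock: 11.5
position: [0.5352, -0.0883, 0.1327]
ee_rot: [2.362, 2.071, 0.0]
force: [-0.2, -0.4, -1.2]
width: 0.241
```

Request:
move_arm --pt "0.08 0.6 0 0 0 0" --pt "0.08 0.6 0 0 0 0" --pt "0.08 0.6 0 0 0 0" --pt "0.08 0.6 0 0 0 0" --pt "0.08 0.6 0 0 0 0" --pt "0.07 0.5 0 0 0 0" --pt "0.06 0.4 0 0 0 0" --pt "0.04 0.3 0 0 0 0"

```text
clock: 12.3
position: [0.5409, -0.0464, 0.1327]
ee_rot: [2.362, 2.071, 0.0]
force: [0.5, 0.8, -2.9]
width: 0.236
```

```bash
python3 chk.py
```

```text
tcp rack [-0.00031101 -0.02855898] 0.13267052331460727 [ 0.22652095  0.22727856 -2.22346988] 12.35
jaw -7.4742108800683
```

Request:
move_arm --pt "0.05 0.4 0 0 0 0" --pt "0.06 0.4 0 0 0 0" --pt "0.05 0.4 0 0 0 0" --pt "0.06 0.4 0 0 0 0" --pt "0.05 0.4 0 0 0 0" --pt "0.05 0.35 0 0 0 0" --pt "0.05 0.35 0 0 0 0" --pt "0.04 0.3 0 0 0 0"

```text
clock: 13.2
position: [0.5449, -0.0165, 0.1327]
ee_rot: [-2.362, -2.071, -0.0]
force: [0.2, 0.2, -2.2]
width: 0.236
```

Request:
move_arm --pt "0.04 0.3 0 0 0 0" --pt "0.04 0.3 0 0 0 0" --pt "0.04 0.3 0 0 0 0" --pt "0.03 0.25 0 0 0 0" --pt "0.03 0.25 0 0 0 0" --pt "0.03 0.25 0 0 0 0" --pt "0.03 0.25 0 0 0 0" --pt "0.03 0.2 0 0 0 0"

```text
clock: 14.0
position: [0.5476, 0.0044, 0.1327]
ee_rot: [2.362, 2.071, 0.0]
force: [0.5, 0.9, -2.4]
width: 0.238
```

```bash
python3 chk.py
python3 - <<'E'
from h import *
c=cam('wrist');save('w4.png',c[0])
E
```

```text
tcp rack [-0.00049878  0.0226638 ] 0.13268813621317582 [-0.0636841   0.2893551  -2.04633893] 14.05
jaw -7.483814399641077
tube 0.019366206601262093 [0.00357709 0.10414548] -0.005893590775838176
```

View pics/w4.png

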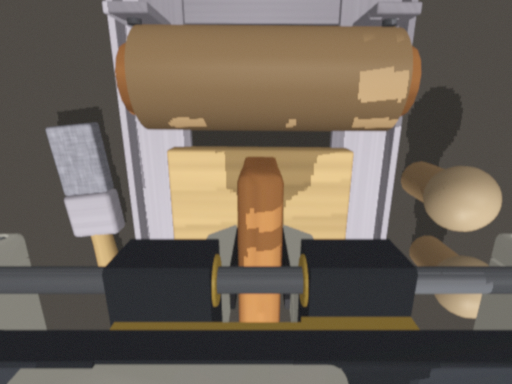

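Request:
move_arm --pt "0.02 0.15 0 0 0 0" --pt "0.02 0.15 0 0 0 0" --pt "0.02 0.15 0 0 0 0" --pt "0 0 0 0 0 0"

```text
clock: 14.55
position: [0.5482, 0.009, 0.1327]
ee_rot: [-2.362, -2.071, -0.0]
force: [1.3, 0.1, -1.3]
width: 0.241
```

```bash
python3 chk.py
```

```text
tcp rack [-0.00051037  0.02668365] 0.1327422006599221 [ 0.54835911 -1.24206597 -2.65376289] 14.6
jaw -7.501244823803063
tube 0.027828801423311234 [0.00288181 0.11087078] -0.00279196604508547
```

Request:
move_arm --pt "-0.03 -0.25 0 0 0 0" --pt "-0.14 -1 0 0 0 0" --pt "-0.27 -2 0 0 0 0" --pt "-0.4 -3 0 0 0 0" --pt "0 0 2 0 0 0" --pt "0 0 3 0 0 0" --pt "0 0 0 0 0 0"

```text
clock: 15.35
position: [0.5413, -0.056, 0.1858]
ee_rot: [2.362, 2.066, 0.006]
force: [0.6, 0.9, -1.9]
width: 0.238
```

```bash
python3 chk.py
python3 - <<'E'
from h import *
c=cam('wrist');save('w5.png',c[0])
E
```

```text
tcp rack [ 0.00065623 -0.03764974] 0.18415663063670396 [-0.1819796   0.2895419  -2.43141303] 15.4
jaw -7.567536725301464
tube 0.6761199235916138 [0.03418917 0.16049292] -1.2379885634351067
```

View pics/w5.png

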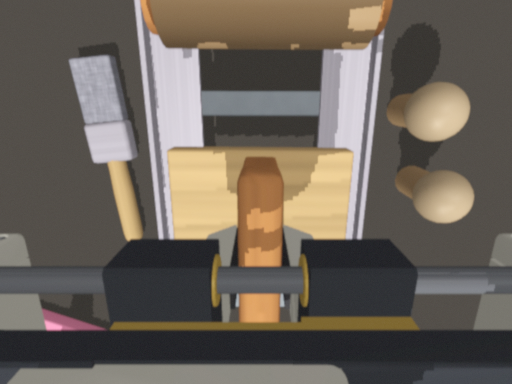

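Run:
```python
from fit import *
MOD['tube_center']=[cylx(30,150,73),cylx(21,170,73)]
O=np.array([.5451,-.0177]);Rm=R.from_euler('z',.136).as_matrix()[:2,:2]
for n in('scene','side','scene'):
    c=cam(n);
    for o in outline_of(n,'tube_center')[:1]:
        r=fit('tube_center',[(c,o['mask'])],[.56,.091,-.136],1);print(n,r.fun,o['rect'],Rm@(r.x[:2]-O),r.x[2]+.136)
```

```text
scene 0.03832384943962097 [312.8, 193.9, 21.5, 42.4] [0.003772   0.10918847] -0.00786243068954634
side 0.8228498101234436 [216.5, 163.8, 31.3, 20.6] [-0.01413556  0.15322999] 0.8969103279076373
scene 0.07525971531867981 [313.6, 193.6, 22.4, 44.2] [0.00201347 0.10883397] 0.00919542291594358
```

Request:
move_arm --pt "-1.24 -4.2 0 0 0 -2.8" --pt "-1.24 -4.2 0 0 0 -2.8" --pt "-1.24 -4.2 0 0 0 -2.8" --pt "-1.24 -4.2 0 0 0 -2.8" --pt "-1.24 -4.2 0 0 0 -2.8" --pt "-1.24 -4.2 0 0 0 -2.8" --pt "-1.24 -4.2 0 0 0 -2.8" --pt "-1.24 -4.2 0 0 0 -2.8"

```text
clock: 16.6
position: [0.44, -0.3912, 0.1824]
ee_rot: [-2.72, -1.571, 0.0]
force: [0.9, 0.1, -0.4]
width: 0.234
```

Request:
move_arm --pt "0 0 -3 0 0 0" --pt "0 0 -3 0 0 0" --pt "0 0 -3 0 0 0" --pt "0 0 -1.5 0 0 0" --pt "0 0 -0.6 0 0 0" --pt "0 0 -0.4 0 0 0" --pt "0 0 0 0 0 0"

```text
clock: 17.3
position: [0.441, -0.3902, 0.0683]
ee_rot: [2.719, 1.573, 0.0]
force: [-1.3, 0.3, -2.0]
width: 0.235
```

Request:
move_arm --pt "0 0 -0.1 0 0 0" --pt "0 0 -0.05 0 0 0" --pt "0 0 0 0 0 0"

```text
clock: 17.6
position: [0.441, -0.39, 0.0668]
ee_rot: [2.719, 1.573, 0.001]
force: [0.8, 0.4, -1.0]
width: 0.242
```

Request:
move_arm --pt "0 0 0 0 0 0" --pt "0 0 0 0 0 0" --pt "0 0 0 0 0 0" --pt "0 0 0 0 0 0" --pt "0 0 0 0 0 0" --pt "0 0 0 0 0 0" --pt "0 0 0 0 0 0" --pt "0 0 0 0 0 0" --grip 1

```text
clock: 18.4
position: [0.4406, -0.3898, 0.0662]
ee_rot: [-2.719, -1.573, 0.0]
force: [0.5, -0.1, 0.1]
width: 0.885
```

Request:
move_arm --pt "0 0 3 0 0 0" --pt "0 0 4.7 0 0 0" --pt "0 0 4.7 0 0 0" --pt "0 0 4.7 0 0 0" --pt "0 0 4.7 0 0 0" --pt "0.97 4.4 0 0 0 8" --pt "0.97 4.4 0 0 0 8" --pt "0.97 4.4 0 0 0 8"

```text
clock: 19.2
position: [0.4698, -0.2565, 0.2845]
ee_rot: [2.327, 2.109, 0.001]
force: [1.0, -0.1, -0.3]
width: 1.0
```

Request:
move_arm --pt "0.97 4.4 0 0 0 8" --pt "0.97 4.4 0 0 0 8" --pt "0.97 4.4 0 0 0 8" --pt "0.97 4.4 0 0 0 8" --pt "0.97 4.4 0 0 0 8" --pt "0.97 4.4 0 0 0 8" --pt "0.97 4.4 0 0 0 8" --pt "0.97 4.4 0 0 0 8"

```text
clock: 20.0
position: [0.5473, 0.096, 0.2844]
ee_rot: [0.855, 3.023, 0.001]
force: [0.3, -1.2, 0.5]
width: 0.999
```

Request:
move_arm --pt "0 0 0 0 0 8" --pt "0 0 0 0 0 8" --pt "0 0 0 0 0 8" --pt "0 0 0 0 0 0"

```text
clock: 20.4
position: [0.5472, 0.094, 0.2842]
ee_rot: [-0.214, -3.134, -0.0]
force: [-0.4, -0.2, 0.8]
width: 1.001
```

```bash
cat > sel.py <<'E'
from fit import *
c=cam('wrist'); s=monitor.observe();print(s['position'],s['joints'].round(2),s['clock'])
y=R.from_rotvec(s['ee_rot']).as_matrix()[:,1];print('jaw',np.degrees(np.arctan2(y[1],y[0])))
for o in outline_of('wrist','selector_grip')[:2]:
    print(o['p'],o['rect']); r=fit('sel',[(c,o['mask'])],[.577,.225,-.13]);print('sel',r.x.round(4),r.fun)
E
python3 sel.py
python3 - <<'E'
from h import *
c=cam('wrist');save('w6.png',c[0])
E
```

```text
[0.54722227 0.09386743 0.28426946] [-0.69  0.31  0.56  1.72 -0.18  1.16  1.35] 20.45
jaw 81.89197940120812
0.66 [360.7, 166.2, 61.1, 72.3]
sel [ 0.5788  0.2251 -0.0567] 0.08914673328399658
```

View pics/w6.png

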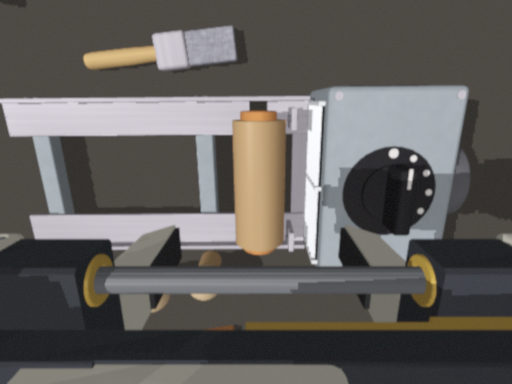

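Request:
move_arm --pt "1.0 4.4 0 0 0 0" --pt "1.0 4.4 0 0 0 0" --pt "1.05 4.3 0 0 0 0" --pt "0 0 -4 0 0 0" --pt "0 0 -4 0 0 0" --pt "0 0 -3 0 0 0" --pt "0 0 -1.5 0 0 0" --pt "0 0 0 0 0 0"

```text
clock: 21.35
position: [0.5767, 0.2248, 0.1575]
ee_rot: [-0.219, -3.131, 0.003]
force: [0.1, 0.3, 0.1]
width: 1.002
```

Request:
move_arm --pt "0 0 0 0 0 0" --pt "0 0 0 0 0 0" --pt "0 0 0 0 0 0" --pt "0 0 0 0 0 0" --pt "0 0 0 0 0 0" --pt "0 0 0 0 0 0" --pt "0 0 0 0 0 0" --pt "0 0 0 0 0 0" --grip 0.1 --force 15

```text
clock: 22.15
position: [0.5778, 0.2252, 0.1592]
ee_rot: [-0.217, -3.134, -0.0]
force: [-0.2, -0.3, -0.0]
width: 0.353
```

Request:
move_arm --pt "0 0 0 0 0 0" --pt "0 0 0 0 0 0" --pt "0 0 0 0 0 0" --pt "0 0 0 0 0 0" --pt "0 0 0 0 0 0"

```text
clock: 22.65
position: [0.5777, 0.2248, 0.1592]
ee_rot: [-0.217, -3.134, 0.001]
force: [-1.3, -2.5, 0.4]
width: 0.176
```

Request:
move_arm --pt "0 0 0 0 0 -6" --pt "0 0 0 0 0 -6" --pt "0 0 0 0 0 -6" --pt "0 0 0 0 0 -6" --pt "0 0 0 0 0 -6" --pt "0 0 0 0 0 -6" --pt "0 0 0 0 0 -6" --pt "0 0 0 0 0 -6"

```text
clock: 23.45
position: [0.5779, 0.2251, 0.1592]
ee_rot: [1.478, 2.772, 0.0]
force: [0.3, -2.1, -0.6]
width: 0.177
```

Request:
move_arm --pt "0 0 0 0 0 -6" --pt "0 0 0 0 0 -6" --pt "0 0 0 0 0 0" --pt "0 0 0 0 0 0" --pt "0 0 0 0 0 0"

```text
clock: 23.95
position: [0.578, 0.2252, 0.1593]
ee_rot: [1.751, 2.608, 0.0]
force: [1.9, -0.9, -0.5]
width: 0.175
```

Run:
```python
from h import *
s=monitor.observe();y=R.from_rotvec(s['ee_rot']).as_matrix()[:,1];print('jaw',np.degrees(np.arctan2(y[1],y[0])),s['position'],s['force'],s['ft_torque'])
```

```text
jaw 22.227190693643905 [0.57798529 0.2251539  0.15925661] [ 1.90578935 -0.88787556 -0.52634667] [-0.36113645 -0.31801299  0.02948099]
```

Request:
move_arm --pt "0 0 0 0 0 0" --pt "0 0 0 0 0 0" --pt "0 0 0 0 0 0" --pt "0 0 0 0 0 0" --pt "0 0 0 0 0 0" --pt "0 0 0 0 0 0" --pt "0 0 0 0 0 0" --pt "0 0 0 0 0 0" --grip 1

```text
clock: 24.75
position: [0.5778, 0.2252, 0.1593]
ee_rot: [1.755, 2.606, 0.0]
force: [0.6, -0.0, -0.1]
width: 0.82
```

Request:
move_arm --pt "0 0 2 0 0 0" --pt "0 0 4 0 0 0" --pt "0 0 4.5 0 0 0" --pt "-1 -4.5 1 0 0 0" --pt "-1 -4.5 0 0 0 0" --pt "-1 -4.5 0 0 0 0" --pt "0 0 0 0 0 0"

```text
clock: 25.45
position: [0.5467, 0.0826, 0.2754]
ee_rot: [1.767, 2.596, -0.0]
force: [0.9, -0.6, 0.4]
width: 1.001
```

```bash
python3 sel.py
python3 - <<'E'
from fit import *
for n in('scene','side'):
    c=cam(n)
    for t in('paddle_grip','tube_center','piece_a','brush'):
        for o in outline_of(n,t): print(n,t,round(o['p'],2),o['rect'])
c=cam('wrist');d=cam('scene')[0]; e=cam('side')[0]
im=np.vstack([np.hstack([c[0][:270,:400],cv2.resize(d[130:290,80:420],(400,270))]),np.hstack([cv2.resize(e[120:300,160:320],(400,300)),np.zeros((300,400,3),np.uint8)])]);save('end.png',im)
E
```

```text
[0.54731163 0.0864721  0.27502587] [-0.89  0.37  0.88  1.76 -0.31  1.16  0.46] 25.5
jaw 21.73898002245571
0.77 [318.2, 1.9, 70.6, 89.0]
sel [ 0.5779  0.2263 -1.2062] 0.06084681674838066
scene paddle_grip 0.75 [169.6, 176.4, 43.2, 33.9]
scene paddle_grip 0.73 [98.9, 170.1, 55.0, 45.8]
scene tube_center 0.75 [312.3, 196.3, 22.6, 39.1]
scene piece_a 0.57 [288.3, 235.3, 12.3, 27.5]
scene piece_a 0.48 [265.6, 240.2, 9.5, 22.3]
scene brush 0.57 [270.0, 185.3, 51.1, 9.8]
side paddle_grip 0.91 [255.2, 239.5, 48.8, 46.4]
side paddle_grip 0.87 [307.9, 294.8, 71.1, 80.6]
side paddle_grip 0.63 [178.3, 236.2, 47.0, 40.3]
side tube_center 0.76 [219.1, 160.7, 43.7, 25.7]
side piece_a 0.82 [287.5, 175.5, 14.0, 26.1]
side piece_a 0.78 [277.8, 167.6, 9.4, 21.9]
side piece_a 0.28 [253.5, 238.5, 50.3, 46.9]
side brush 0.81 [194.9, 195.8, 25.2, 31.2]
```

View pics/end.png

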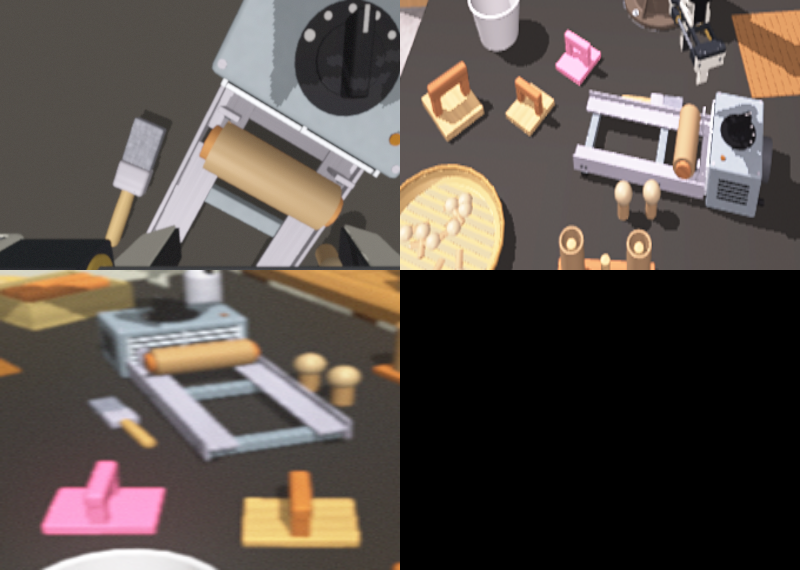

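```bash
python3 -c "
from cell import workorder;print(workorder.sign_off())"
```

```text
the job is handed in; nothing more can be done
None
```

I've done the job and handed it in at about 26 s on the robot's clock. The sign-off gives no verdict.

- **Tube:** I picked up the small plain wooden paddle and pushed the tube along the rails at 0.06 m/s or less until it dropped into the notch. The last good fits from the scene camera put it at y ≈ 109 mm in the rack's frame (notch at 110 mm), square to the rails within 0.01 rad. The gripper stayed clear of it.
- **Paddle:** It went back where it had been and lies flat.
- **Selector:** It was turned 60° clockwise and let go. The last wrist picture puts it about 1.07 rad from off (target 1.05).
- **Other things:** The brush and ball pieces show no visible shift, judged from the networks' outlines rather than measured in millimetres. The arm ended clear of everything.

**Checks that failed or disagreed:** Two of the tube fits after the push, one from the side camera and one from the wrist camera, didn't converge, so I ignored them. An early scene-camera fit matched the pink paddle by mistake; I corrected it before grasping.

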